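Set the finned chill block into its cooling dock

ROBOT

A 6-joint arm with a two-finger parallel gripper is mounted at the origin on the work surface. World frame = base frame: x ahead of the robot, y to its left, z up, the work surface at z = 0. Lengths are in m, angles in rad, forces in N, time in s.
With the tool pointing down it reaches from about 0.25 to 0.725 m from the base axis. Payload 4 kg.
Tool frame: the origin (TCP) lies midway between the tips of the shut fingers; the grasp point (between the pads) lies 19 mm behind it; z points along the fingers, y is the line along which they close (so a half turn about z gives the same grasp; the last joint's range is limited). The gripper opens to 85 mm and grips with 20 to 120 N. Pads are 22 mm wide; open, the fingers measure 114 mm over their backs; the gripper's body (76 mm by 85 mm) begins 54 mm behind the grasp point. The pads swing forward as they close: fully open they stand 13 mm farther back than shut.
Start: joints at [1.35, 0.241, 0.005, 1.335, 0, 1.571], TCP at [0.11, 0.488, 0.231] pointing down, gripper open.
Joint ranges: [-2.72, 2.72], [-1.05, 1.87], [-1.09, 1.28], [-1.99, 2.15], [-1.42, 1.44], [-3.14, 3.14]. Speed limits (rad/s): [2.79, 2.79, 3.14, 3.14, 3.14, 3.14].

INTERFACE

Orientations are given as a unit quaternion [x, y, z, w].
In Python, from cell import arm gives the robot as it stands. The module is installed in compiled form; this text tells all that it offers.
- The arm moves only by the shell command python3 -m crank 'ROWS'. ROWS is JSON, a list of rows, each an object with "claw": the closure in counts, from 0 (fully open) to 255 (shut); "dp": the shift along the world's x, y, z scaled (see below), a list of three; "twist": the turn about the world's z scaled (see below). A call has 1 to 12 rows; each row shifts and turns the commanded pose from where the row before left it; what a row does not reach is not made up. The controller multiplies each number of a shift by 20 mm and each number of a turn by 90 degrees. A row lasts 1/8 s, in which the tool goes at most 62.5 mm and 10.7 degrees, less where a joint would pass 70% of its speed; a pose out of reach is approached as far as the arm can. A call with a number of a shift or a turn outside -1 to 1 is refused whole. A call with a gripper value outside its range is refused whole. The fingers move at their own pace and stop on an object; the grip force is fixed at half the most. Time passes only in rows, so rows that do not move let the fingers close. It gives the time, the measured TCP pose, the force, the opening and the grip force at its end, in the units of the state.
- arm.get_state(): the state, without advancing time (a new reading comes with each control period).
- arm.read_camera(name): name is "scene" or "side" or "wrist"; returns a dict with "frame" (420x560x3 uint8, red, green, blue), "K" (3x3 intrinsics, pixels), "world_from_camera" (4x4, takes a point from camera to world coordinates). Camera axes: x right, y down, z forward; pixel columns grow to the right and rows downward; lengths in m; the calibration is good to about 2 mm. A picture is of the moment at which its call begins. There is no depth.
- arm.close_job(): hands the job in; it is judged then, once.
The state is a dict: "time": time; "qpos": joint angles; "dq": joint speeds; "joint_torque": joint torques, N m; "position": TCP position; "orientation": TCP orientation; "ft_force": force on the tool from outside, world axes, zero at the start; "torque": the same for the moment, N m; "grip_width": opening from 0.0 (shut) to 1.0 (fully open); "finger_force": force on a finger pad.
Only numpy, scipy, OpenCV 4.12 (cv2) and the standard library are available. Lean on these libraries where they do the work, as an engineer would, in place of code of your own. Each camera call takes 0.05 s, during which the arm holds its last target. There are 200 camera calls.

TASK

Pick up the chill block with three widely spaced fins by its handle and set it into the cooling dock so that its fins stand between the dock's upright fins, fully home and centred on the dock. Keep hold of it until its fins are well down between the dock's fins rather than dropping it in. Leave the look-alike block with five close fins where it stands.

Things in the scene. Friction and masses are not known exactly. Their poses are not given: they have to be found in the camera images.
- chill_block: Aluminium block on its fins, 0.36-0.48 kg. THREE fins down, 100 long (x) x 6 (y) x 34 mm, at y = -36, 0, +36; on them a plate 70 (x) x 84 x 10 mm, top at z = 44, fin ends showing 15 mm past it. Black handle bar 70 long (x), 18 thick (y), from z = 70 to 88, centred, open below, a post at each end. Origin: centre, at fin-tip level. x along fins and handle, y across, z up.
- fine_block: The look-alike, to be left alone: same plate, handle and outline, same origin and axes, but FIVE closely spaced fins (19 mm apart), which do not fit the dock.
- dock: Cooling dock, fixed: grey housing 160 (x) x 150 (y) x 30 mm; on its flat top FOUR aluminium fins, 100 long (x), 6 thick (y), 30 high (tops at z = 60), at y = -54, -18, 18, 54: three 30 mm gaps, 12 mm play each side of a block fin. Origin: centre of underside, on the table. x along fins, z up. Home: fin tips on housing, block origin 30 mm above the dock's, either way round.
There are look-alikes about, which are no part of the job. Leave any blue look-alike of the chill_block alone. Of the things that look like the dock, the larger one is meant.

How it is judged:
On the way:
1. the chill block, still held, is lowered until its fins reach at least 15 mm down between the dock's fins (z of chill_block in the frame of dock below 0.045 m and horizontal distance between chill_block and dock below 0.027 m and contact force between the fingers and chill_block above 1 N).
At the end, for the whole second after the job is handed in: The chill block rests still, its three fins in the dock's three gaps: fin tips on the housing (within 5 mm), centred within 20 mm along and 15 mm across the fins, parallel within 15 degrees, not tilted; the five-fin block is within 30 mm of where it stood (z of chill_block in the frame of dock between 0.025 and 0.035 m and x of chill_block in the frame of dock between -0.02 and 0.02 m and y of chill_block in the frame of dock between -0.015 and 0.015 m and angle between the x axis of chill_block and the x axis of dock, either way round below 0.26 rad and angle between chill_block's own z axis and vertical below 0.08 rad and linear speed of chill_block below 0.02 m/s and distance of fine_block from where it was at the start of the episode below 0.03 m); the robot touches nothing.
It fails at once if the five-fin block is shifted by more than 30 mm (distance of fine_block from where it was at the start of the episode above 0.03 m).
It also fails if it takes over 35 s, if anything falls off the work surface, if the arm or the gripper's body presses on something with over 40 N, if the wrist force passes 120 N, or if a joint passes its speed limit or range.

## Working session

There is one attempt and no reset: what is moved stays moved. The work goes in short steps, Python scripts to look and compute and a shell command to move; the robot and the scene stay as the last step left them, time stands still between calls to the robot, and variables do not carry over. Pictures are saved under pics/ and viewed, at most 10 in all, crops included, and the job is handed in when it is done.

```bash
mkdir -p pics
cat > h.py <<'E'
import numpy as np, cv2, pickle
from cell import arm
def snap(n,tag):
    c=arm.read_camera(n); pickle.dump(c,open(f'pics/{tag}.pkl','wb'))
    cv2.imwrite(f'pics/{tag}.png',c['frame'][:,:,::-1]); return c
def load(tag): return pickle.load(open(f'pics/{tag}.pkl','rb'))
def px(c,u,v,z):
    T=c['world_from_camera']; d=T[:3,:3]@np.linalg.solve(c['K'],[u,v,1]); o=T[:3,3]
    return (o+d*(z-o[2])/d[2]).round(4)
def proj(c,p):
    T=np.linalg.inv(c['world_from_camera']); q=c['K']@(T[:3,:3]@np.asarray(p)+T[:3,3]); return q[:2]/q[2]
E
python3 - <<'E'
from h import *
a=snap('scene','s0'); b=snap('side','d0')
print(a['world_from_camera'][:3,3],b['world_from_camera'][:3,3],arm.get_state())
E
```

```text
[ 1.0113837  -0.63770681  0.65163181] [ 0.07968651 -0.54194556  0.46016981] {'time': 0.1, 'qpos': array([ 1.34999111e+00,  2.41332257e-01,  3.83690008e-03,  1.33518642e+00,
       -9.10944564e-06,  1.57077606e+00]), 'dq': array([ 0.00093598, -0.00299924,  0.00414611,  0.00014775, -0.00116159,
        0.00152719]), 'joint_torque': array([-3.83188308e-05, -3.73137832e+01,  2.53009683e+01,  1.08720854e-02,
       -2.83448367e-05, -6.95059637e-07]), 'position': array([0.10938533, 0.48730299, 0.23049624]), 'orientation': array([ 1.10168342e-01,  9.93912495e-01, -9.37485512e-04, -9.93504098e-05]), 'ft_force': array([ 0.68211099, -0.4234846 , -0.00131839]), 'torque': array([-0.04238547,  0.01893287,  0.05145827]), 'finger_force': 0.0, 'grip_width': 1.002702751994602}
```

View pics/s0.png

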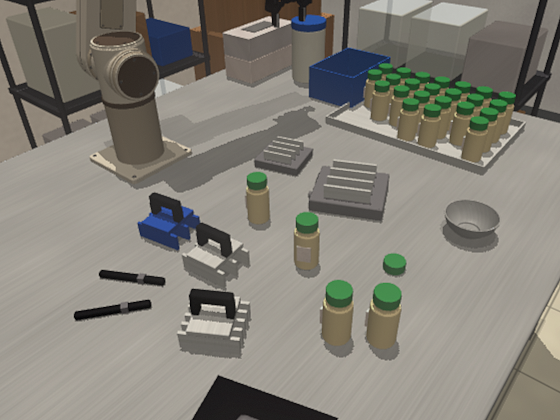

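View pics/d0.png

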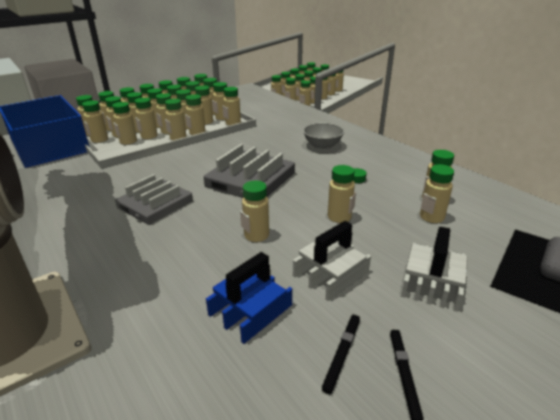

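Candidates for the block, by scene pixel:
- Blue look-alike at (168,222).
- Aluminium block at (216,250). In the side view, at (333,265), it has three wide fins.
- Aluminium block at (215,320). In the side view, at (437,270), it has five close fins.

Candidates for the dock are the larger one at (350,190) and the smaller one at (284,155). I choose the block at (216,250) and the dock at (350,190), and will check both in a close crop.

Run:
```python
from h import *
a=load('s0')['frame'][:,:,::-1]; b=load('d0')['frame'][:,:,::-1]
r=lambda i,x,y,w,h:cv2.resize(i[y:y+h,x:x+w],(400,300),interpolation=cv2.INTER_CUBIC)
cv2.imwrite('pics/c0.png',np.vstack([np.hstack([r(a,170,210,100,75),r(a,300,145,100,75)]),np.hstack([r(b,285,215,100,75),r(b,200,135,100,75)])]))
```

```text
(no output)
```

View pics/c0.png

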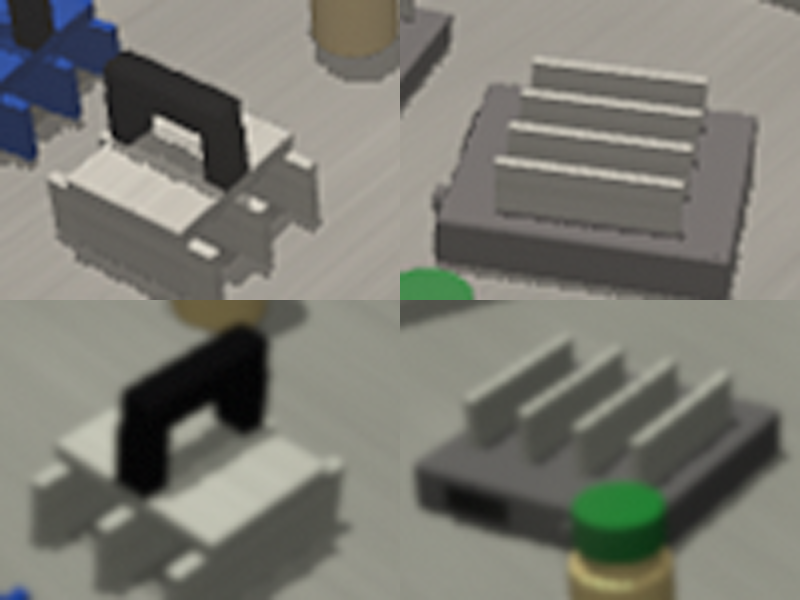

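Run:
```python
from h import *
a=load('s0');b=load('d0')
A=lambda u,v,z:px(a,170+u/4-.4,210+v/4-.4,z)
B=lambda u,v,z:px(b,285+u/4-.4,215+v/4-.4,z)
print('plate scene L,F,R',A(68,180,.044),A(183,233,.044),A(292,132,.044))
print('handle top mid scene ',A(118,52,.088),A(240,98,.088))
print('plate side L F R',B(60,140,.044),B(210,245,.044),B(330,160,.044))
print('handle side', B(125,92,.088),B(160,105,.088),B(265,35,.088),B(237,25,.088))
A=lambda u,v,z:px(a,300+u/4-.4,145+v/4-.4,z)
B=lambda u,v,z:px(b,200+u/4-.4,135+v/4-.4,z)
print('dock scene fins')
for l,r in [((533,60),(706,78)),((523,91),(702,112)),((511,124),(693,149)),((496,158),(684,184))]:
  print(A(l[0]-400,l[1],.06),A(r[0]-400,r[1],.06))
print('housing top', [A(u-400,v,.03) for u,v in [(490,86),(757,117),(732,263),(438,228)]])
print('side')
for l,r in [((467,404),(572,337)),((522,414),(622,350)),((576,430),(675,362)),((633,442),(730,374))]:
  print(B(l[0]-400,l[1]-300,.06),B(r[0]-400,r[1]-300,.06))
```

```text
plate scene L,F,R [ 0.4308 -0.2207  0.044 ] [ 0.4981 -0.2128  0.044 ] [ 0.4888 -0.1314  0.044 ]
handle top mid scene  [ 0.4237 -0.1759  0.088 ] [ 0.4921 -0.1652  0.088 ]
plate side L F R [ 0.4217 -0.134   0.044 ] [ 0.4263 -0.2165  0.044 ] [ 0.4988 -0.2085  0.044 ]
handle side [ 0.4233 -0.1693  0.088 ] [ 0.4283 -0.1833  0.088 ] [ 0.492 -0.174  0.088] [ 0.4882 -0.1623  0.088 ]
dock scene fins
[0.464  0.2033 0.06  ] [0.5529 0.2465 0.06  ]
[0.4789 0.1716 0.06  ] [0.5698 0.2137 0.06  ]
[0.4935 0.1391 0.06  ] [0.5852 0.1783 0.06  ]
[0.5067 0.1063 0.06  ] [0.5988 0.1464 0.06  ]
housing top [array([0.4332, 0.2054, 0.03  ]), array([0.5751, 0.2714, 0.03  ]), array([0.6357, 0.1382, 0.03  ]), array([0.4962, 0.0693, 0.03  ])]
side
[0.4623 0.2071 0.06  ] [0.5574 0.2489 0.06  ]
[0.4799 0.1778 0.06  ] [0.5705 0.2149 0.06  ]
[0.4929 0.1435 0.06  ] [0.5853 0.182  0.06  ]
[0.5091 0.1133 0.06  ] [0.6005 0.1495 0.06  ]
```

The crop confirms three wide fins on the chosen block and four fins on the larger dock. The block is at about (0.459, -0.173) with yaw 6.5°, and the dock at about (0.532, 0.1775) with yaw 24.4°. From the start pose, the move to above the block is dx +0.350, dy -0.660 and a turn of about +19°.

```bash
python3 -m crank '[{"claw":0,"dp":[0.5,-1,0],"twist":0.02},{"claw":0,"dp":[0.5,-1,0],"twist":0.02},{"claw":0,"dp":[0.5,-1,0],"twist":0.02},{"claw":0,"dp":[0.5,-1,0],"twist":0.02},{"claw":0,"dp":[0.5,-1,0],"twist":0.02},{"claw":0,"dp":[0.5,-1,0],"twist":0.02},{"claw":0,"dp":[0.5,-1,0],"twist":0.02},{"claw":0,"dp":[0.5,-1,0],"twist":0.02},{"claw":0,"dp":[0.5,-1,0],"twist":0.02},{"claw":0,"dp":[0.5,-1,0],"twist":0.02},{"claw":0,"dp":[0.5,-1,0],"twist":0.01},{"claw":0,"dp":[0.5,-1,0],"twist":0}]'
python3 -m crank '[{"claw":0,"dp":[0.5,-1,0],"twist":0},{"claw":0,"dp":[0.5,-1,0],"twist":0},{"claw":0,"dp":[0.5,-1,0],"twist":0},{"claw":0,"dp":[0.5,-1,0],"twist":0},{"claw":0,"dp":[0.5,-1,0],"twist":0},{"claw":0,"dp":[0.5,-1,0],"twist":0},{"claw":0,"dp":[0.5,-1,0],"twist":0},{"claw":0,"dp":[0.5,-1,0],"twist":0},{"claw":0,"dp":[0.5,-1,0],"twist":0},{"claw":0,"dp":[0.5,-1,0],"twist":0},{"claw":0,"dp":[0.5,-1,0],"twist":0},{"claw":0,"dp":[0.5,-1,0],"twist":0}]'
```

```text
time: 1.6
position: [0.2295, 0.247, 0.231]
orientation: [-0.055, 0.999, -0.0, -0.0]
ft_force: [1.4, 0.2, 0.8]
grip_width: 0.999
finger_force: 0.0
time: 3.1
position: [0.3494, 0.0072, 0.231]
orientation: [-0.054, 0.999, 0.0, -0.0]
ft_force: [0.6, 1.1, -0.2]
grip_width: 0.996
finger_force: 0.0
```

```bash
python3 -m crank '[{"claw":0,"dp":[0.6,-1,0],"twist":0},{"claw":0,"dp":[0.6,-1,0],"twist":0},{"claw":0,"dp":[0.6,-1,0],"twist":0},{"claw":0,"dp":[0.6,-1,0],"twist":0},{"claw":0,"dp":[0.6,-1,0],"twist":0},{"claw":0,"dp":[0.6,-1,0],"twist":0},{"claw":0,"dp":[0.6,-1,0],"twist":0},{"claw":0,"dp":[0.6,-1,-0.5],"twist":0},{"claw":0,"dp":[0.7,-1,-0.5],"twist":0},{"claw":0,"dp":[0,0,-0.5],"twist":0},{"claw":0,"dp":[0,0,0],"twist":0}]'
python3 - <<'E'
from h import *
c=snap('wrist','w1'); print(arm.get_state()['position'], c['world_from_camera'][:3])
E
```

```text
time: 4.47
position: [0.4581, -0.1714, 0.2]
orientation: [-0.054, 0.999, 0.001, -0.002]
ft_force: [0.8, -0.1, -0.8]
grip_width: 1.0
finger_force: 0.0
[ 0.4585184  -0.17136929  0.20073288] [[-0.10845601  0.95164696  0.28741149  0.3840018 ]
 [ 0.99409922  0.10323975  0.03329108 -0.18014282]
 [ 0.00200907  0.28932616 -0.95722847  0.34311847]]
```

View pics/w1.png

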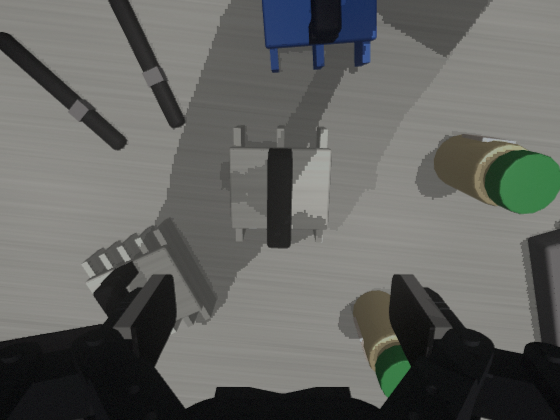

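The wrist view shows the three-fin block. Its plate corners are at (231,150), (330,150), (329,228) and (231,228), and the handle top runs from (280,149) to (279,247).

Run:
```python
from h import *
c=load('w1')
P=[px(c,u,v,.044) for u,v in [(231,150),(330,150),(329,228),(231,228)]];print(P,np.mean(P,0))
P=[px(c,u,v,.088) for u,v in [(280,149),(279,247)]];print(P,np.mean(P,0))
for u,v in [(400,380),(525,180)]: print(px(c,u,v,.1))
```

```text
[array([ 0.4274, -0.2167,  0.044 ]), array([ 0.4187, -0.1368,  0.044 ]), array([ 0.4853, -0.1278,  0.044 ]), array([ 0.4945, -0.2121,  0.044 ])] [ 0.456475 -0.17335   0.044   ]
[array([ 0.4167, -0.1777,  0.088 ]), array([ 0.4894, -0.1706,  0.088 ])] [ 0.45305 -0.17415  0.088  ]
[ 0.5889 -0.0618  0.1   ]
[ 0.418  -0.0107  0.1   ]
```

```bash
python3 -m crank '[{"claw":0,"dp":[0,-0.1,-1],"twist":0},{"claw":0,"dp":[0,0,-1],"twist":0},{"claw":0,"dp":[0,0,-1],"twist":0},{"claw":0,"dp":[0,0,-1],"twist":0},{"claw":0,"dp":[0,0,-1],"twist":0},{"claw":0,"dp":[0,0,-1],"twist":0},{"claw":0,"dp":[0,0,-0.6],"twist":0},{"claw":0,"dp":[0,0,-0.5],"twist":0},{"claw":0,"dp":[0,0,0],"twist":0}]' && python3 -m crank '[{"claw":255,"dp":[0,0,0],"twist":0},{"claw":255,"dp":[0,0,0],"twist":0},{"claw":255,"dp":[0,0,0],"twist":0},{"claw":255,"dp":[0,0,0],"twist":0},{"claw":255,"dp":[0,0,0],"twist":0},{"claw":255,"dp":[0,0,0],"twist":0},{"claw":255,"dp":[0,0,0],"twist":0},{"claw":255,"dp":[0,0,0],"twist":0}]'
```

```text
time: 5.65
position: [0.4592, -0.1738, 0.059]
orientation: [-0.055, 0.999, 0.0, -0.0]
ft_force: [0.0, 0.2, 0.3]
grip_width: 1.001
finger_force: 0.0
time: 6.65
position: [0.4596, -0.174, 0.0596]
orientation: [-0.055, 0.999, 0.0, 0.0]
ft_force: [-2.6, 1.6, 5.9]
grip_width: 0.202
finger_force: 63.0
```

```bash
python3 -m crank '[{"claw":255,"dp":[0,0,0.5],"twist":0},{"claw":255,"dp":[0,0,1],"twist":0},{"claw":255,"dp":[0,0,1],"twist":0},{"claw":255,"dp":[0,0,1],"twist":0},{"claw":255,"dp":[0,0,1],"twist":0},{"claw":255,"dp":[0,0,1],"twist":0},{"claw":255,"dp":[0,0,1],"twist":0},{"claw":255,"dp":[0,0,1],"twist":0},{"claw":255,"dp":[0,0,1],"twist":0},{"claw":255,"dp":[0,0,1],"twist":0}]' && python3 -m crank '[{"claw":255,"dp":[0.2,1,0],"twist":0.02},{"claw":255,"dp":[0.2,1,0],"twist":0.02},{"claw":255,"dp":[0.2,1,0],"twist":0.02},{"claw":255,"dp":[0.2,1,0],"twist":0.02},{"claw":255,"dp":[0.2,1,0],"twist":0.02},{"claw":255,"dp":[0.2,1,0],"twist":0.02},{"claw":255,"dp":[0.2,1,0],"twist":0.02},{"claw":255,"dp":[0.2,1,0],"twist":0.02},{"claw":255,"dp":[0.2,1,0],"twist":0.02},{"claw":255,"dp":[0.2,1,0],"twist":0.02},{"claw":255,"dp":[0.2,1,0],"twist":0},{"claw":255,"dp":[0.2,1,0],"twist":0}]' && python3 -m crank '[{"claw":255,"dp":[0.2,1,0],"twist":0},{"claw":255,"dp":[0.2,1,0],"twist":0},{"claw":255,"dp":[0.2,1,0],"twist":0},{"claw":255,"dp":[0.2,1,0],"twist":0},{"claw":255,"dp":[0.2,1,-0.5],"twist":0},{"claw":255,"dp":[0.3,0.6,-1],"twist":0},{"claw":255,"dp":[0,0,-1],"twist":0},{"claw":255,"dp":[0,0,-1],"twist":0},{"claw":255,"dp":[0,0,0],"twist":0},{"claw":255,"dp":[0,0,0],"twist":0}]'
python3 - <<'E'
from h import *
print(arm.get_state()['position'])
W=snap('wrist','w2');a=snap('scene','s2');b=snap('side','d2')
r=lambda c,x,y:cv2.resize(c['frame'][y:y+112,x:x+150,::-1],(400,299),interpolation=cv2.INTER_CUBIC)
cv2.imwrite('pics/c2.png',np.vstack([np.hstack([r(a,275,100),r(b,175,85)]),np.hstack([cv2.resize(W['frame'][:,:,::-1],(400,300)),np.zeros((300,400,3),np.uint8)])]))
E
```

```text
time: 7.9
position: [0.4586, -0.1741, 0.2491]
orientation: [-0.054, 0.999, 0.0, -0.001]
ft_force: [-0.2, -1.0, -5.4]
grip_width: 0.197
finger_force: 61.7
time: 9.4
position: [0.5068, 0.0661, 0.2483]
orientation: [-0.21, 0.978, -0.0, -0.001]
ft_force: [0.3, -1.0, -5.2]
grip_width: 0.2
finger_force: 61.8
time: 10.65
position: [0.5338, 0.1783, 0.1797]
orientation: [-0.21, 0.978, 0.0, 0.0]
ft_force: [0.5, 1.3, -4.8]
grip_width: 0.197
finger_force: 61.7
[0.5338425  0.17828263 0.17968603]
```

View pics/c2.png

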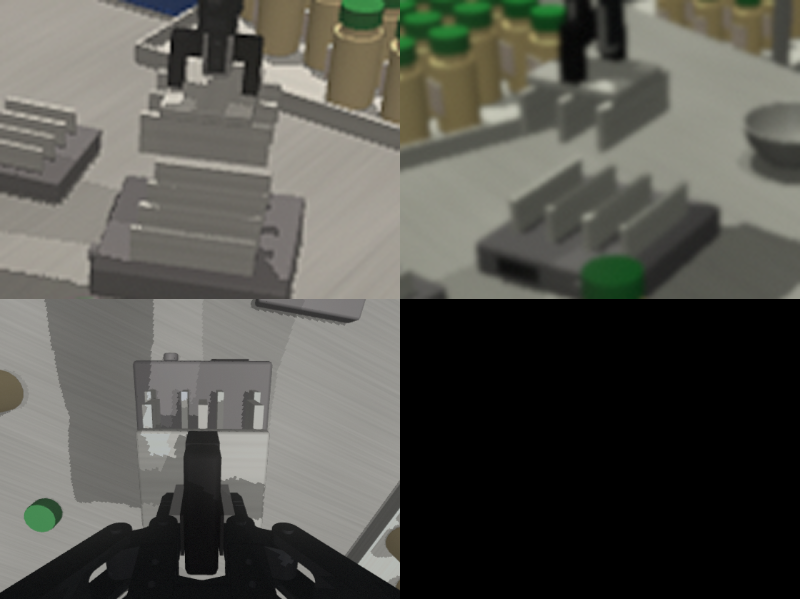

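The held block hangs level over the dock, with its fins parallel to the dock's. In the wrist view (lower left), its fins appear between the dock fins near (205,410). I'll measure the alignment in an enlarged crop.

Run:
```python
from h import *
f=load('w2')['frame'][70:220,180:390,::-1]
cv2.imwrite('pics/c3.png',cv2.resize(f,(798,570),interpolation=cv2.INTER_CUBIC))
```

```text
(no output)
```

View pics/c3.png

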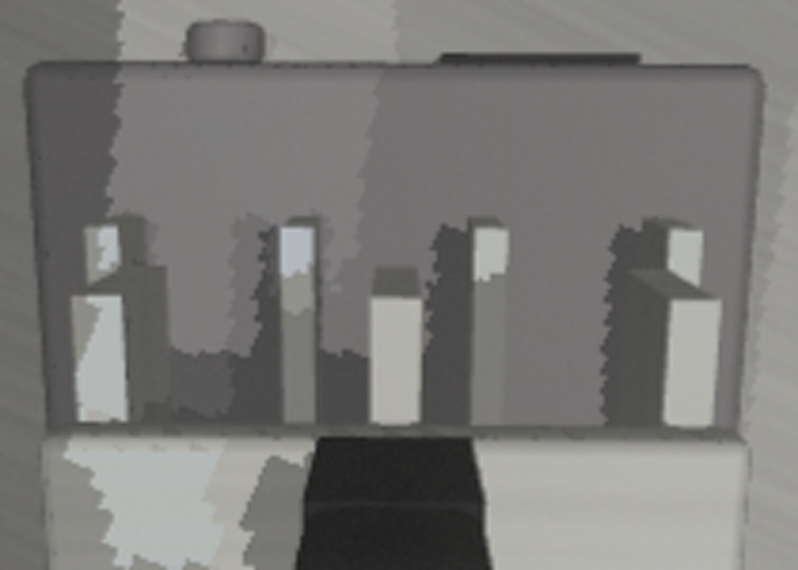

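Run:
```python
from h import *
c=load('w2'); g=lambda u,v,z:px(c,180+u/3.8-.4,70+v/3.8-.4,z)
D=np.array([g(u,227,.06) for u in (102,297,491,686)]); B=np.array([g(u,296,.154) for u in (99,397,692)])
th=lambda d:np.degrees(np.arctan2(-d[0],d[1]))
print(D,B,th(D[-1]-D[0]),th(B[-1]-B[0]))
t=np.radians(24.3);R=np.array([[np.cos(t),-np.sin(t)],[np.sin(t),np.cos(t)]])
print('err block-dock in dock frame',R.T@(B.mean(0)-D.mean(0))[:2], 'dock',D.mean(0)[:2]+R@[.05,0],'block',B.mean(0)[:2]+R@[.05,0])
```

```text
[[0.5063 0.1073 0.06  ]
 [0.4915 0.1401 0.06  ]
 [0.4768 0.1728 0.06  ]
 [0.462  0.2056 0.06  ]] [[0.4994 0.1241 0.154 ]
 [0.4847 0.1568 0.154 ]
 [0.4701 0.1892 0.154 ]] 24.259243819186118 24.231404753314397
err block-dock in dock frame [ 6.34530501e-04 -1.21992234e-05] dock [0.52972016 0.17702572] block [0.5303035  0.17727572]
```

The block is aligned within 1 mm and 0.1°, so I'll lower it straight down by 90 mm.

```bash
python3 -m crank '[{"claw":255,"dp":[0,0,-0.7],"twist":0},{"claw":255,"dp":[0,0,-0.7],"twist":0},{"claw":255,"dp":[0,0,-0.7],"twist":0},{"claw":255,"dp":[0,0,-0.7],"twist":0},{"claw":255,"dp":[0,0,-0.6],"twist":0},{"claw":255,"dp":[0,0,-0.5],"twist":0},{"claw":255,"dp":[0,0,-0.3],"twist":0},{"claw":255,"dp":[0,0,-0.2],"twist":0},{"claw":255,"dp":[0,0,0],"twist":0},{"claw":255,"dp":[0,0,0],"twist":0}]'
```

```text
time: 12.05
position: [0.5339, 0.178, 0.0918]
orientation: [-0.21, 0.978, 0.0, 0.0]
ft_force: [1.3, -0.1, -4.9]
grip_width: 0.195
finger_force: 61.8
```

```bash
python3 -m crank '[{"claw":255,"dp":[0,0,-0.1],"twist":0},{"claw":255,"dp":[0,0,0],"twist":0},{"claw":255,"dp":[0,0,0],"twist":0}]'
```

```text
time: 12.42
position: [0.534, 0.1781, 0.0897]
orientation: [-0.21, 0.978, 0.0, 0.001]
ft_force: [0.7, -0.1, -3.2]
grip_width: 0.199
finger_force: 61.9
```

```bash
python3 -m crank '[{"claw":255,"dp":[0,0,-0.05],"twist":0},{"claw":255,"dp":[0,0,0],"twist":0}]' && python3 -m crank '[{"claw":0,"dp":[0,0,0],"twist":0},{"claw":0,"dp":[0,0,0],"twist":0},{"claw":0,"dp":[0,0,0],"twist":0},{"claw":0,"dp":[0,0,0],"twist":0},{"claw":0,"dp":[0,0,0],"twist":0},{"claw":0,"dp":[0,0,0],"twist":0},{"claw":0,"dp":[0,0,0],"twist":0}]' && python3 -m crank '[{"claw":0,"dp":[0,0,0.5],"twist":0},{"claw":0,"dp":[0,0,1],"twist":0},{"claw":0,"dp":[0,0,1],"twist":0},{"claw":0,"dp":[0,0,1],"twist":0},{"claw":0,"dp":[0,0,1],"twist":0},{"claw":0,"dp":[0,0,1],"twist":0},{"claw":0,"dp":[0,0,0],"twist":0},{"claw":0,"dp":[0,0,0],"twist":0}]'
python3 - <<'E'
from h import *
W=snap('wrist','w4');a=snap('scene','s4');b=snap('side','d4')
r=lambda c,x,y:cv2.resize(c['frame'][y:y+112,x:x+150,::-1],(400,299),interpolation=cv2.INTER_CUBIC)
cv2.imwrite('pics/c4.png',np.vstack([np.hstack([r(a,275,100),r(b,175,85)]),np.hstack([cv2.resize(W['frame'][:,:,::-1],(400,300)),cv2.resize(a['frame'][:,:,::-1],(400,300))])]))
E
```

```text
time: 12.68
position: [0.5339, 0.1783, 0.0896]
orientation: [-0.21, 0.978, 0.0, 0.001]
ft_force: [-3.0, 1.2, 5.0]
grip_width: 0.201
finger_force: 63.1
time: 13.55
position: [0.5335, 0.1778, 0.0883]
orientation: [-0.21, 0.978, -0.0, -0.0]
ft_force: [0.4, 0.4, -0.0]
grip_width: 1.001
finger_force: 0.0
time: 14.55
position: [0.5332, 0.1778, 0.1979]
orientation: [-0.21, 0.978, -0.0, -0.0]
ft_force: [-0.3, -0.2, 0.2]
grip_width: 1.003
finger_force: 0.0
```

View pics/c4.png

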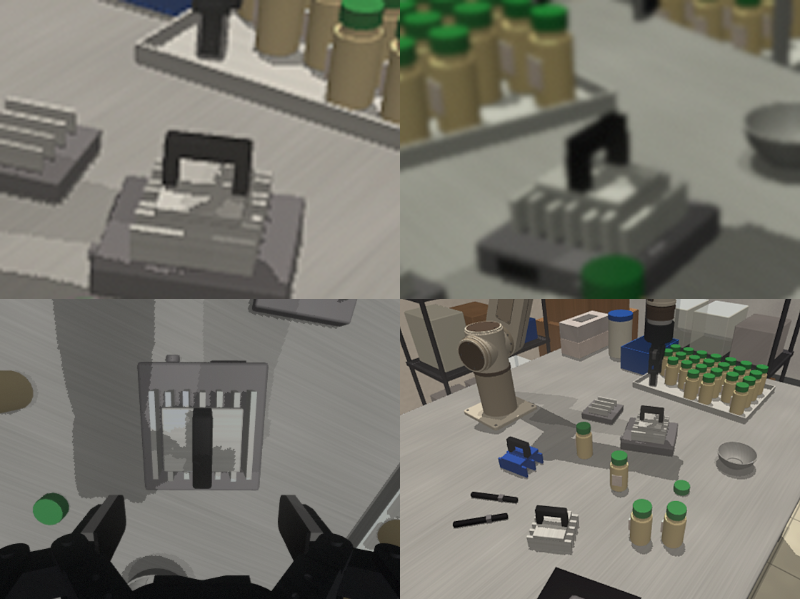

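The block sits level and centred between the dock fins, the five-fin block has not moved, and the gripper is clear.

```bash
python3 -c "
from cell import arm
print(arm.close_job())"
```

```text
the job is handed in; nothing more can be done
None
```

The three-fin chill block is seated level and centred between the dock's fins, held until home and then released; the five-fin block was left untouched, and I handed the job in just after 14.5 s, though the hand-in returned no verdict.

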